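# Uncouple the test nipple from the sprung quick coupling and park it

### The job

At the shop's leak-test stand, release the brass nipple from the upright quick coupling: push the blue thumb ring of the sprung sleeve down and keep it down while you draw the nipple straight up and out, so that the sleeve springs fully forward again. Then stand the nipple upright in the hole of the orange dock, seated down on its shoulder, and let go. Work gently: never jam the ring hard against its stop, never wrench at the nipple while it is locked or ram it into the dock, and leave the other goods on the counter where they are.

Things in the scene. Friction and masses are not known exactly. Their poses are not given: they have to be found in the camera images.
- manifold: Fixed aluminium test manifold, 110 x 90 x 30 mm (x, y, z), round gauge on its -x face; origin at the centre of its underside, z up. On its middle stands a quick coupling: fixed dark steel body, 36 mm diameter, up to 75 mm above the counter; around it a steel sleeve, 48 mm diameter, that slides down, topped by a flat blue thumb ring, 68 mm outside, 28 mm hole, 8 mm thick
- mouth (a point): Centre of the coupling body's mouth, on the vertical axis, 75 mm above the counter, inside the ring; z up. The blue ring's top lies on average 21 mm above this point, but the ring is clamped on the sleeve at a different height each time, up to 9.5 mm higher or lower, and that height is not reported: find it by touch
- nipple_head (a point): Loose brass nipple, 150 g: round grip head 24 mm in diameter, 48 mm long, red spot on top; below it a 16 mm stem, 30 mm long, with a locking groove. This point: on the axis, mid-head, 24 mm above the shoulder (where head meets stem), z up. At the start it is plugged in, shoulder on the mouth; its head stands up through the ring's hole, some 27 mm above the ring; grip it just above the ring
- nipple: The same nipple; origin on its axis at the shoulder, z up. When it has been drawn up about 18 mm its nose leaves the pawls and the sleeve snaps forward (up) by itself; it is wholly out after 30 mm
- dock: Fixed orange parking block, 70 x 70 x 45 mm high, origin at the centre of its underside on the counter; one upright hole in the middle of its top, 20 mm in diameter, 36 mm deep, slightly chamfered
- dock_hole (a point): Centre of the hole's mouth on the dock's top face, 45 mm above the counter, z up. With the nipple seated, its shoulder lies at this point and the middle of its head 24 mm above
- tub: Bystander: round yellow tub, 66 mm in diameter, 60 mm high; origin at the centre of its underside
- contactor: Bystander: black and grey contactor, 45 x 60 x 60 mm; origin at the centre of its underside
- thermostat: Bystander: white thermostat box 50 x 70 x 30 mm with a blue dial, 38 mm high in all; origin at the centre of its underside
- ring_axis (a point): A fixed point on the coupling's axis 21 mm above the mouth (the mean ring height). Sleeve and ring slide 11 mm down to a hard stop against a spring: 6 N at first, 13 N at the stop. Pawls free the nipple from 6 mm down, but lock again if the sleeve returns past that before the nipple has risen 2 mm: with nipple gripped and ring pressed at once, start the lift 8 to 10 mm down; both rise together
There are look-alikes about, which are no part of the job. Several things have the shape of the manifold; the one meant has the colours described above.

How it is judged (in metres and radians):
On the way, in this order (a step that is already met when the one before it is completed fails the run):
1. the fingers hold the sprung ring down (over 7 N) while the nipple is still in the coupling (contact force between the fingers and manifold above 7 N and z of nipple in the frame of mouth below 0.004 m), for 0.2 s.
2. the nipple is out of the coupling and the ring is let go, so that the sleeve has sprung forward (contact force between the fingers and manifold below 0.5 N and z of nipple in the frame of mouth above 0.031 m), for 0.2 s.
At the end, for the whole second after the job is handed in: The nipple stands at rest in the dock's hole, released: shoulder within 5 mm of the hole's centre and within 3 mm of the top face, upright within 0.1 rad; the coupling is left alone, its sleeve forward (horizontal distance between nipple and dock_hole below 0.005 m and z of nipple in the frame of dock_hole below 0.003 m and angle between nipple's own z axis and vertical below 0.1 rad and linear speed of nipple below 0.02 m/s and contact force between the fingers and manifold below 0.5 N); the robot touches nothing.
It fails at once if the fingers press on the coupling or manifold with more than 28 N (contact force between the fingers and manifold above 28 N).
It fails at once if the nipple is wrenched against the coupling with more than 40 N (contact force between nipple and manifold above 40 N).
It fails at once if the nipple is rammed into the dock with more than 30 N (contact force between nipple and dock above 30 N).
It fails at once if the tub, contactor or thermostat is moved by more than 20 mm (distance of any of tub, contactor, thermostat from where it was at the start of the episode above 0.02 m).
It also fails if it takes over 48 s, if anything falls off the work surface, if the arm or the gripper's body presses on something with over 40 N, if the wrist force passes 120 N, or if a joint passes its speed limit or range.

### The arm

A 6-joint arm with a two-finger parallel gripper is mounted at the origin on the work surface. World frame = base frame: x ahead of the robot, y to its left, z up, the work surface at z = 0. Lengths are in mm, angles in rad, forces in N, time in s.
With the tool pointing down it reaches from about 350 to 775 mm from the base axis. Payload 7.3 kg.
Tool frame: the origin (TCP) lies at the very end of the fingers, on their centre line; the grasp point (between the pads) lies 19 mm behind it; z points along the fingers, x is the direction in which the jaws open and shut, and the axes are right-handed (so a half turn about z gives the same grasp; the last joint's range is limited). The gripper opens to 92 mm and grips with 3 to 60 N. Pads are 19 mm wide; open, the fingers measure 130 mm over their backs; the gripper's body (75 mm by 190 mm) begins 47 mm behind the grasp point.
Start: joints at [1.026, 0.342, 1.524, -0, 1.275, -0.146], TCP at [203.852, 483.828, 226.741] pointing down, gripper open.
Joint ranges: [-2.53, 2.53], [-0.77, 2.02], [0.04, 2.7], [-1, 4.14], [0.28, 2.66], [-3.11, 3.11]. Speed limits (rad/s): [2.57, 2.57, 3.14, 3.14, 3.14, 3.14].

### API

Orientations are given as [roll, pitch, yaw] about the fixed x, y, z axes, in that order (R = Rz(yaw) Ry(pitch) Rx(roll)).
In Python, from plant import bot, capture, camera_params gives the robot as it stands.
- The arm moves only by the shell command python3 -m jog 'ROWS' [OPENING]. ROWS is a JSON object of lists of equal length, an entry for each row: "xyz": the shift along the world's x, y, z as a fraction of full scale, a list of three; "angular": the turn, a rotation vector about the world's x, y, z as a fraction of full scale, a list of three. In form: {"xyz": [[x, y, z], ...], "angular": [[wx, wy, wz], ...]}. A call has 1 to 10 rows; each row shifts and turns the pose as measured when the row begins; what a row does not reach is not made up. Full scale, the value 1, is 2 cm for a shift and 6 degrees for a turn. A row lasts 1/10 s, in which the tool goes at most 50 mm and 8.59 degrees, less where a joint would pass 70% of its speed; a pose out of reach is approached as far as the arm can. A call with a number of a shift or a turn outside -1 to 1 is refused whole. A call with a gripper value outside its range is refused whole. OPENING is the closure, from -1 (fully open) to 1 (shut), set as the call begins (- or left out, the last holds). The fingers move at their own pace and stop on an object; the grip force is fixed at half the most. Time passes only in rows, so rows that do not move let the fingers close. It gives the time, the measured TCP pose, the force and the opening at its end, in the units of the state.
- bot.get_obs(): the state, without advancing time (a new reading comes with each control period).
- capture(name): name is "scene" or "top" or "wrist"; returns the picture (420x560x3 uint8, red, green, blue); there is no depth.
- camera_params(name): a dict with "fx", "fy", "cx", "cy" (pixels), "rvec" (rotation vector, rad) and "tvec" (3), from world to camera coordinates, as OpenCV has them. Camera axes: x right, y down, z forward; pixel columns grow to the right and rows downward; lengths in mm; the calibration is good to about 2 mm. A picture is of the moment at which its call begins: read the wrist's pose just before it. camera_params takes no time and is no camera call; for the wrist camera it gives the pose at the moment of the call.
- bot.close_job(): hands the job in, once; it reports no verdict.
The state is a dict: "time": time; "joint_positions": joint angles; "dq": joint speeds; "tau": joint torques, N m; "tool_pos": TCP position; "tcp_rot": TCP orientation; "contact_force": force on the tool from outside, world axes, zero at the start; "moment": the same for the moment, N m; "grip_width": finger opening in mm.
Only numpy, scipy, OpenCV 4.12 (cv2) and the standard library are available. Lean on these libraries where they do the work, as an engineer would, in place of code of your own. Each camera call takes 0.05 s, during which the arm holds its last target.

## Working session

There is one attempt and no reset: what is moved stays moved. The work goes in short steps, Python scripts to look and compute and a shell command to move; the robot and the scene stay as the last step left them, time stands still between calls to the robot, and variables do not carry over. Pictures are saved under pics/ and viewed, and the job is handed in when it is done.

```bash
ls; mkdir -p pics; python3 - <<'E'
from plant import bot,capture,camera_params
import cv2
print(bot.get_obs())
for n in("scene","top","wrist"):
    print(n,camera_params(n))
    cv2.imwrite(f"pics/{n}0.png",capture(n)[:,:,::-1])
E
```

```text
pics
{'time': 0.0, 'joint_positions': array([ 1.02601851e+00,  3.42738799e-01,  1.52504529e+00, -7.18184638e-06,
        1.27539168e+00, -1.45958004e-01]), 'dq': array([ 0.00256633, -0.00032789,  0.00096242,  0.00111234,  0.00230514,
        0.00261319]), 'tau': array([ 9.75683433e-04, -4.31236839e+01, -2.44223303e+01,  7.17844907e-02,
        5.60655305e-02, -1.33183858e-04]), 'tool_pos': array([203.61558851, 483.45220723, 226.02675314]), 'tcp_rot': array([-3.14136920e+00,  1.56728888e-03,  1.17197879e+00]), 'contact_force': array([0.3622867 , 0.48300395, 0.04511761]), 'moment': array([0.00446129, 0.01617107, 0.01997139]), 'grip_width': 91.81083706594572}
scene {'fx': 423.2926959931558, 'fy': 423.2926959931558, 'cx': 280.92893778673874, 'cy': 209.616937822972, 'rvec': array([ 2.08652102,  1.3471554 , -0.5141717 ]), 'tvec': array([-264.21234163, -315.30358838, 1314.11545002])}
top {'fx': 523.1841324757423, 'fy': 523.1841324757423, 'cx': 272.3491150471409, 'cy': 208.56848002697816, 'rvec': array([ 2.18466955, -1.9939751 ,  0.24288711]), 'tvec': array([-26.81079059, 607.84893207, 806.93493634])}
wrist {'fx': 374.69750388510346, 'fy': 374.69750388510346, 'cx': 282.7185666825369, 'cy': 207.46403760334402, 'rvec': array([-2.4362066 , -1.61688008, -0.20455389]), 'tvec': array([-525.92463938,  -30.88739105,  389.70517583])}
```

View pics/scene0.png

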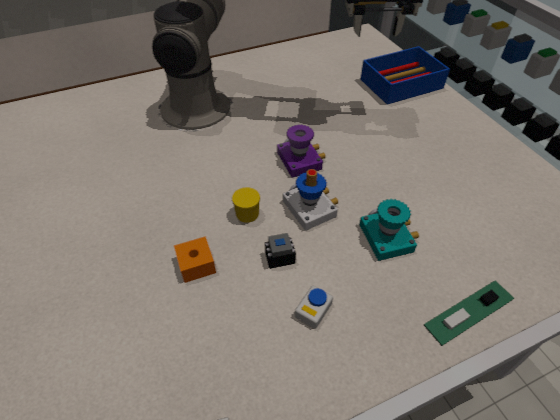

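View pics/top0.png

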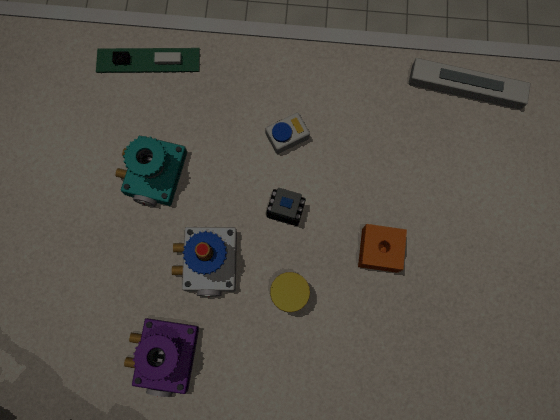

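View pics/wrist0.png

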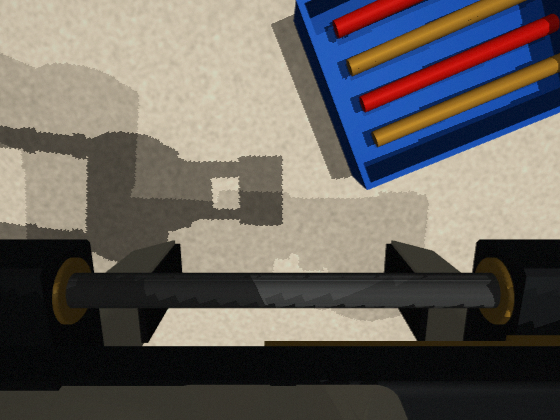

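Three things share the manifold's shape. In the scene view they are purple (300,150), teal (390,228) and aluminium with a blue ring and red-spotted nipple (311,195). In the top view they sit at (163,355), (152,168) and (207,258). The aluminium one fits the description, so I'll confirm it in an enlarged crop.

```bash
python3 - <<'E'
import cv2,numpy as np
t=cv2.imread("pics/top0.png");s=cv2.imread("pics/scene0.png")
a=cv2.resize(t[215:305,160:250],(400,400),interpolation=2)
b=cv2.resize(t[215:285,345:415],(400,400),interpolation=2)
cv2.imwrite("pics/crop1.png",np.hstack([a,b]))
a=cv2.resize(s[160:230,275:345],(400,400),interpolation=2)
b=cv2.resize(s[225:295,160:230],(400,400),interpolation=2)
cv2.imwrite("pics/crop2.png",np.hstack([a,b]))
E
```

```text
(no output)
```

View pics/crop1.png

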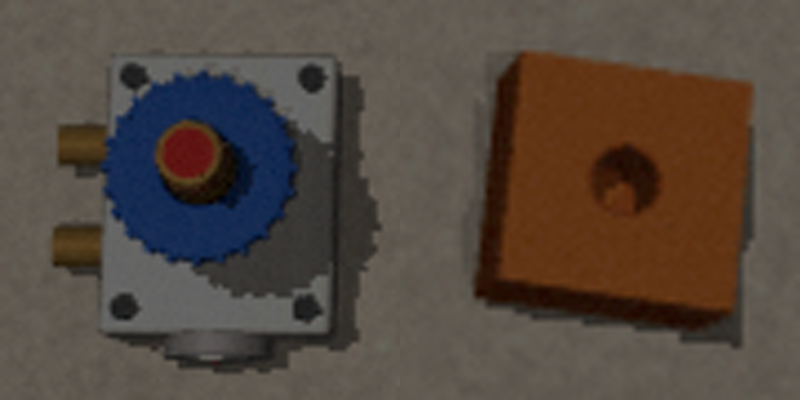

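View pics/crop2.png

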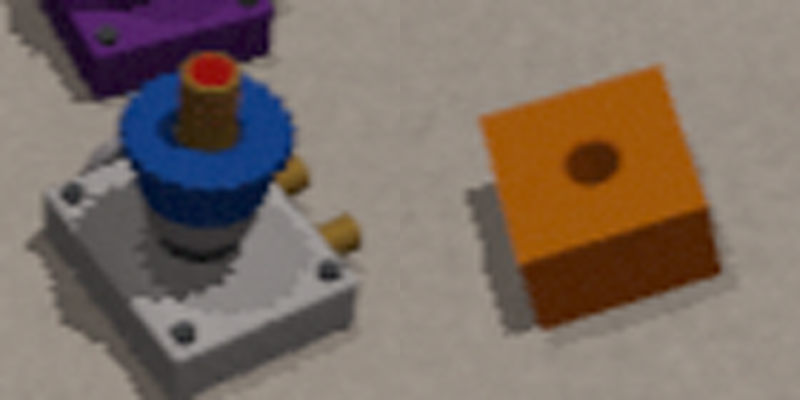

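The crops confirm it: aluminium block, blue ring, red-spotted brass nipple. Next I'll triangulate the spot and the dock hole.

```bash
cat > h.py <<'E'
import cv2,numpy as np
from plant import bot,capture,camera_params
def P(n):
    p=camera_params(n);R=cv2.Rodrigues(p["rvec"])[0]
    K=np.array([[p["fx"],0,p["cx"]],[0,p["fy"],p["cy"]],[0,0,1]]);return K,R,p["tvec"]
def atz(n,uv,z):
    K,R,t=P(n);c=-R.T@t;d=R.T@np.linalg.solve(K,[*uv,1]);return c+d*(z-c[2])/d[2]
def tri(a,b):
    X=cv2.triangulatePoints(*[K@np.c_[R,t] for K,R,t in(P("top"),P("scene"))],np.array(a,float),np.array(b,float))
    return (X[:3]/X[3]).ravel()
def obs():
    o=bot.get_obs();print(round(o["time"],2),*[np.round(o[k],3) for k in("tool_pos","tcp_rot","contact_force","grip_width")])
E
python3 - <<'E'
from h import *
T=cv2.imread("pics/top0.png");S=cv2.imread("pics/scene0.png")
def red(im,x0,y0,x1,y1):
    c=im[y0:y1,x0:x1].astype(int);m=(c[...,2]>2.2*c[...,1])&(c[...,2]>2.2*c[...,0])&(c[...,2]>90)
    y,x=np.nonzero(m);return x.mean()+x0,y.mean()+y0,m.sum()
r=[red(T,190,235,215,265),red(S,300,160,325,185)];print(r)
for n,q in zip(("top","scene"),r): print(n,atz(n,q[:2],123))
print(tri(r[0][:2],r[1][:2]))
d=[(383.9,246),(193.1,252.7)]
for n,q in zip(("top","scene"),d): print(n,atz(n,q,45))
print(tri(*d))
# dock top face corners, top view orange
hsv=cv2.cvtColor(T,cv2.COLOR_BGR2HSV);print(atz("top",(383.9,246),45))
for c in [(122,50),(350,85),(340-5,310),(95+5,280)]:
    q=(345+c[0]*.175-.5,215+c[1]*.175-.5);print(atz("top",q,45))
E
```

```text
[(np.float64(201.92929292929293), np.float64(248.97979797979798), np.int64(99)), (np.float64(311.5833333333333), np.float64(171.88888888888889), np.int64(36))]
top [521.26877004 130.80086021 123.        ]
scene [518.89542752 131.05249555 123.        ]
[520.87602285 130.28868959 125.07972429]
top [ 566.44267632 -166.54197504   45.        ]
scene [ 564.45804913 -167.75012162   45.        ]
[ 566.00513197 -166.89001134   46.49186593]
[ 566.44267632 -166.54197504   45.        ]
[ 603.33872019 -133.88802565   45.        ]
[ 598.84473562 -202.85926966   45.        ]
[ 530.47936974 -200.51095386   45.        ]
[ 533.04335909 -130.77365729   45.        ]
```

Nipple at about (520.5, 130.8), dock hole at about (566, -167). I'll move above the nipple and narrow the gap between the fingers.

```bash
python3 -m jog '{"xyz":[[0.88,-0.98,0],[0.88,-0.98,0],[0.88,-0.98,0],[0.88,-0.98,0],[0.88,-0.98,0],[0.88,-0.98,0],[0.88,-0.98,0],[0.88,-0.98,0],[0.88,-0.98,0],[0.88,-0.98,0]],"angular":[[0,0,0],[0,0,0],[0,0,0],[0,0,0],[0,0,0],[0,0,0],[0,0,0],[0,0,0],[0,0,0],[0,0,0]]}' 0.13
python3 -m jog '{"xyz":[[0.88,-0.98,0],[0.88,-0.98,0],[0.88,-0.98,0],[0.88,-0.98,0],[0.88,-0.98,0],[0.88,-0.98,0],[0.88,-0.98,0],[0.88,-0.98,0]],"angular":[[0,0,0],[0,0,0],[0,0,0],[0,0,0],[0,0,0],[0,0,0],[0,0,0],[0,0,0]]}'
```

```text
time: 1.15
tool_pos: [381.9, 280.7, 223.5]
tcp_rot: [-3.138, 0.006, 1.178]
contact_force: [0.1, -0.7, -0.3]
grip_width: 40.1
time: 1.95
tool_pos: [526.7, 116.1, 221.7]
tcp_rot: [-3.135, 0.008, 1.178]
contact_force: [0.1, 0.0, 0.1]
grip_width: 39.8
```

```bash
cat >> h.py <<'E'
from scipy.spatial.transform import Rotation as Ro
def corr(yaw=1.172):
    o=bot.get_obs();e=Ro.from_euler('xyz',[np.pi,0,yaw])*Ro.from_euler('xyz',o["tcp_rot"]).inv()
    print("rot frac",np.round(e.as_rotvec()/np.radians(6),3))
E
python3 -c "
from h import *
corr()"
python3 -m jog '{"xyz":[[-0.31,0.73,0],[0,0,-1],[0,0,-1],[0,0,0]],"angular":[[0.05,-0.08,-0.05],[0,0,0],[0,0,0],[0,0,0]]}'
python3 -c "
from h import *
corr();cv2.imwrite('pics/w1.png',capture('wrist')[:,:,::-1]);cv2.imwrite('pics/t1.png',capture('top')[:,:,::-1])
s=capture('scene')[:,:,::-1];cv2.imwrite('pics/s1.png',cv2.resize(s[120:220,250:370],(720,600)))"
```

```text
rot frac [ 0.043 -0.089 -0.056]
time: 2.35
tool_pos: [521.4, 129.2, 179.7]
tcp_rot: [-3.14, -0.001, 1.167]
contact_force: [-0.4, 0.6, 0.6]
grip_width: 40.2
rot frac [-0.009 -0.008  0.049]
```

View pics/w1.png

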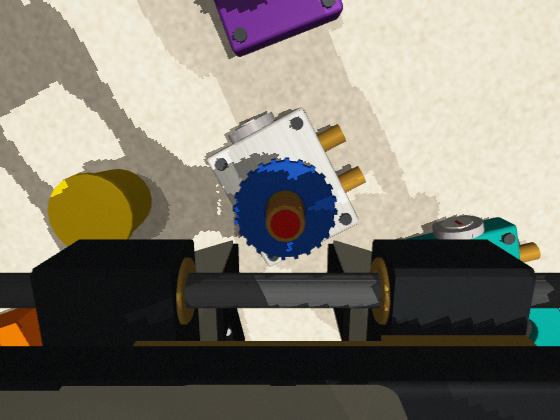

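View pics/s1.png

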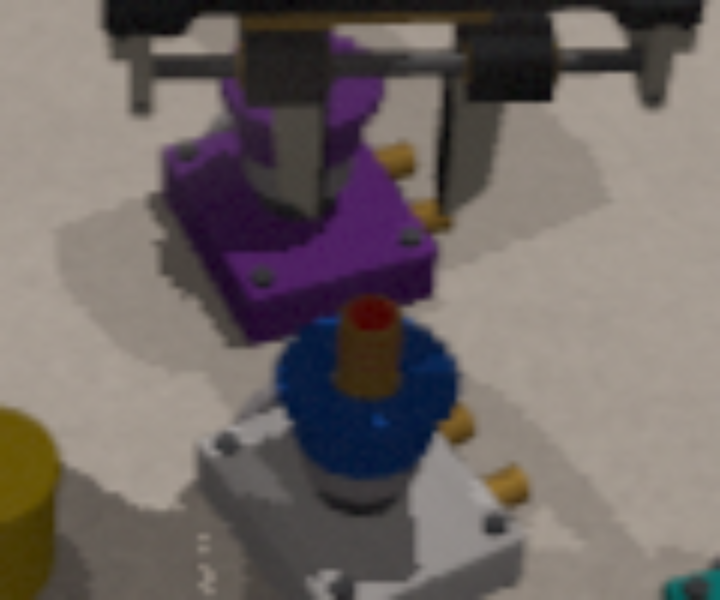

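The wrist view shows the red spot at (286,223) and the blue ring centred at (286,208), lying between the fingers at u ≈ 283. I'll turn this into a world position.

```bash
python3 - <<'E'
from h import *
w=cv2.imread("pics/w1.png").astype(int)
m=(w[...,2]>2.2*w[...,1])&(w[...,2]>2.2*w[...,0])&(w[...,2]>60);m[:200]=0;m[240:]=0;m[:,:260]=0;m[:,310:]=0
y,x=np.nonzero(m);q=(x.mean(),y.mean());print(q,m.sum(),atz("wrist",q,123))
h=cv2.cvtColor(w.astype(np.uint8),cv2.COLOR_BGR2HSV)
b=((h[...,0]>95)&(h[...,0]<125)&(h[...,1]>120)).astype(np.uint8);b[:150]=0;b[265:]=0;b[:,:225]=0;b[:,345:]=0
c=cv2.minEnclosingCircle(cv2.findNonZero(b));print(c)
for z in(88,96,104):print(atz("wrist",c[0],z), c[1]/374.7*P("wrist")[2][2])
o=bot.get_obs();print(o["tool_pos"])
obs()
E
```

```text
(np.float64(284.91379310344826), np.float64(223.70114942528735)) 696 [524.23235175 132.21430456 123.        ]
((282.152587890625, 223.63372802734375), 66.3663101196289)
[533.51707102 126.51198785  88.        ] 41.90256153717507
[531.23439283 127.46607482  96.        ] 41.90256153717507
[528.95171463 128.4201618  104.        ] 41.90256153717507
[523.48259129 129.30097793 182.7646314 ]
2.5 [523.483 129.301 182.765] [ 3.137e+00 -3.000e-03  1.167e+00] [-0.103  0.339  0.848] 40.042
```

```bash
cat >> h.py <<'E'
def tool(X):
    o=bot.get_obs();return Ro.from_euler('xyz',o["tcp_rot"]).inv().apply(np.asarray(X)-o["tool_pos"])
def px(n,X):
    K,R,t=P(n);v=K@(R@np.asarray(X)+t);return v[:2]/v[2]
E
python3 - <<'E'
from h import *
o=bot.get_obs()
print("tcp px",px("wrist",o["tool_pos"]), "top", px("top",o["tool_pos"]))
print("spot in tool",tool(atz("wrist",(284.9,223.7),123)))
for x in((521.3,130.8,123),(518.9,131,123)):print(tool(x))
R=Ro.from_euler('xyz',o["tcp_rot"])
print([px("wrist",o["tool_pos"]+R.apply([s*20,0,0])) for s in(-1,1)])
w=cv2.imread("pics/w1.png")
cv2.imwrite("pics/w1c.png",cv2.resize(w[190:350,180:390],None,fx=3.7,fy=3.7))
E
```

```text
tcp px [279.64964403 263.54460499] top [197.87447382 240.87840253]
spot in tool [ 2.77189908 -0.70151233 59.77153195]
[ 0.32792985 -2.84192562 59.75481453]
[-0.43078123 -5.12758019 59.74295217]
[array([235.6745828 , 263.56681599]), array([323.6172502 , 263.52239776])]
```

View pics/w1c.png

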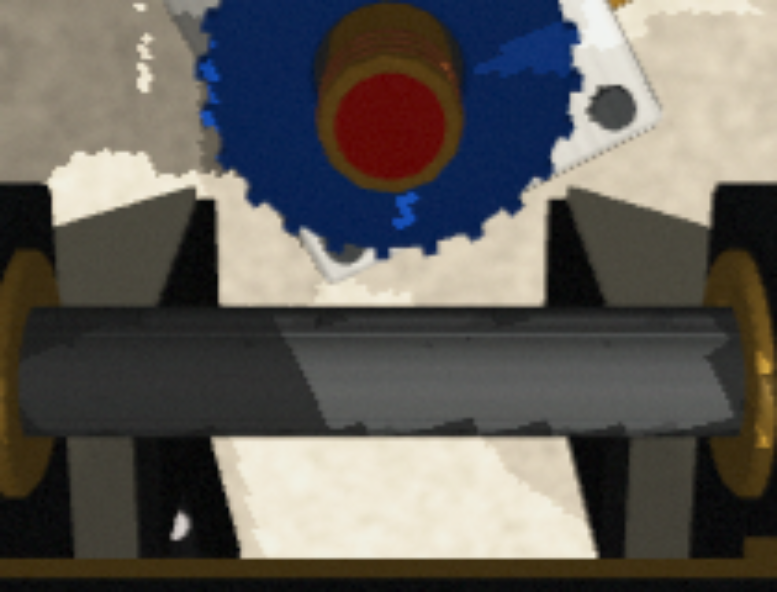

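The spot is about 1 mm off along the jaw axis relative to the visible fingertips (their centre is at u = 283.1). I'll correct for that and go down to just inside the nipple top.

```bash

python3 -m jog '{"xyz":[[-0.07,0.07,-0.7],[0,0,-0.7],[0,0,-0.7],[0,0,-0.7],[0,0,0]],"angular":[[0,0,0.05],[0,0,0],[0,0,0],[0,0,0],[0,0,0]]}'
python3 -c "
from h import *
corr();w=capture('wrist')[:,:,::-1];cv2.imwrite('pics/w2.png',cv2.resize(w[190:350,180:390],None,fx=3.7,fy=3.7))
t=capture('top')[:,:,::-1];cv2.imwrite('pics/t2.png',cv2.resize(t[200:300,150:270],(720,600)))
obs()"
```

```text
time: 3.0
tool_pos: [525.3, 132.4, 132.0]
tcp_rot: [3.127, -0.009, 1.174]
contact_force: [0.3, 0.4, 0.0]
grip_width: 40.0
rot frac [-0.028  0.165 -0.017]
3.1 [526.363 132.467 133.579] [ 3.124 -0.011  1.174] [-0.754  0.4    0.28 ] 39.966
```

View pics/w2.png

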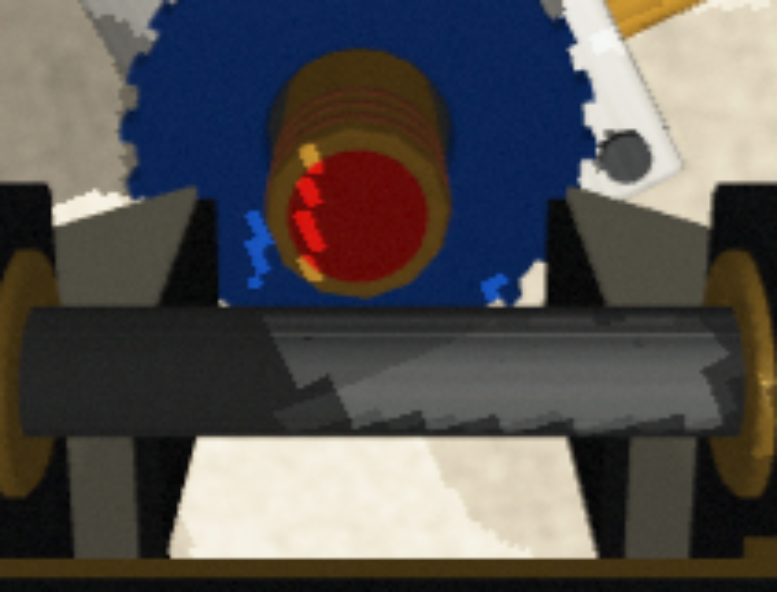

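View pics/t2.png

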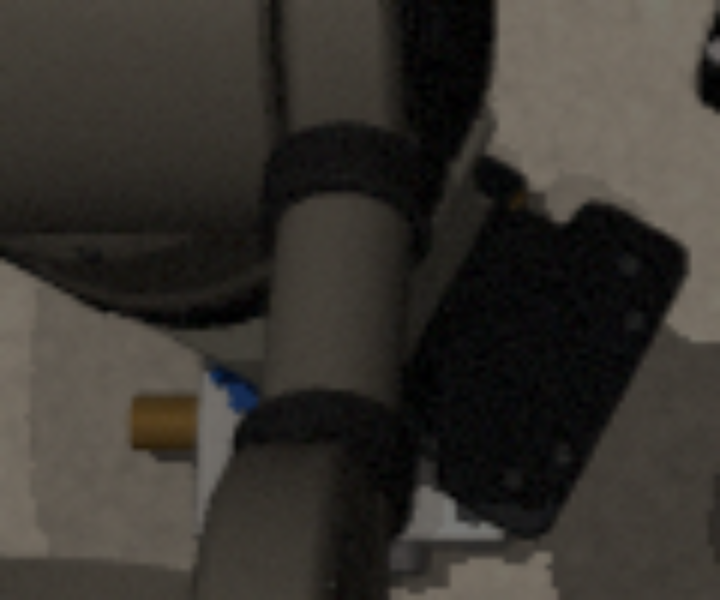

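The fingers have drifted about 3 mm along the jaw axis and tilted slightly: the spot is at crop x = 358 against a finger centre of 381. I'll correct both.

```bash

python3 -m jog '{"xyz":[[-0.22,-0.09,0],[0,0,0]],"angular":[[-0.03,0.16,-0.02],[0,0,0]]}'
python3 -c "
from h import *
corr();w=capture('wrist')[:,:,::-1];cv2.imwrite('pics/w3.png',cv2.resize(w[190:350,180:390],None,fx=3.7,fy=3.7))
obs()"
```

```text
time: 3.3
tool_pos: [522.7, 130.8, 135.8]
tcp_rot: [3.136, -0.002, 1.172]
contact_force: [-0.0, -0.4, -0.1]
grip_width: 39.9
rot frac [-0.001  0.054  0.003]
3.35 [522.951 130.861 135.869] [ 3.136e+00 -3.000e-03  1.172e+00] [0.164 0.168 0.285] 39.93
```

View pics/w3.png

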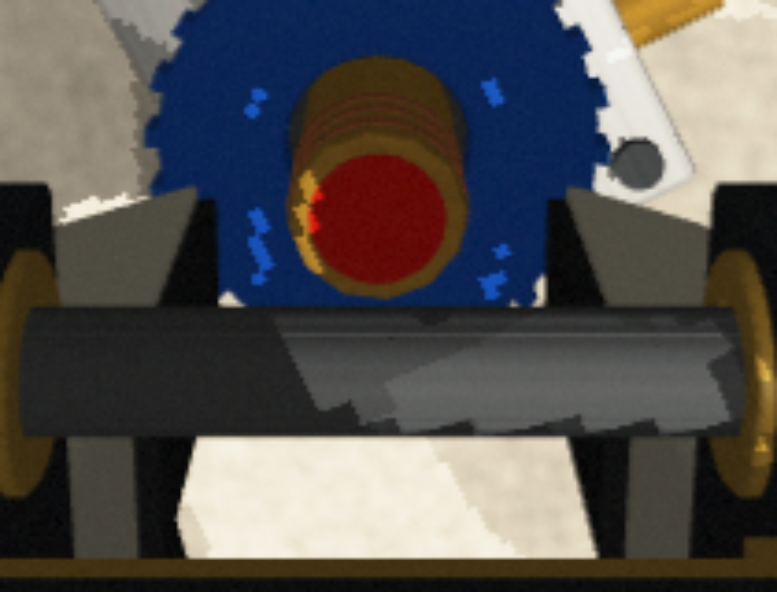

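```bash
python3 - <<'E'
from h import *
q=(180+377/3.7,190+218/3.7)
print(q,atz("wrist",q,123),tool(atz("wrist",q,123)),px("wrist",bot.get_obs()["tool_pos"]))
o=bot.get_obs();R=Ro.from_euler('xyz',o["tcp_rot"]);K,Rc,t=P("wrist");print((Rc@R.as_matrix()).round(3),Rc@o["tool_pos"]+t)
print(tool((521,131,123)))
E
```

```text
(281.8918918918919, 248.9189189189189) [521.42238732 132.65013363 123.        ] [ 1.01799308 -2.18036014 12.85886959] [279.62010466 263.52475269]
[[ 1.     0.    -0.001]
 [-0.     0.968 -0.25 ]
 [ 0.001  0.25   0.968]] [ -1.40938269  25.50007107 170.43687302]
[-0.66660487 -1.92842581 12.85557115]
```

Offset is about -2 mm in tool y. I'll correct it while descending to about z = 112.

```bash

python3 -m jog '{"xyz":[[-0.1,0.02,-0.2],[0,0,-0.3],[0,0,-0.3],[0,0,-0.3],[0,0,0]],"angular":[[0,0.05,0],[0,0,0],[0,0,0],[0,0,0],[0,0,0]]}'
python3 -c "
from h import *
corr();w=capture('wrist')[:,:,::-1];cv2.imwrite('pics/w4.png',cv2.resize(w[190:350,180:390],None,fx=3.7,fy=3.7))
obs()"
```

```text
time: 3.85
tool_pos: [520.8, 131.3, 112.4]
tcp_rot: [3.14, -0.001, 1.172]
contact_force: [0.2, 0.5, -0.9]
grip_width: 39.9
rot frac [-0.004  0.015  0.004]
3.9 [521.019 131.314 112.763] [ 3.140e+00 -1.000e-03  1.172e+00] [ 0.15  -1.103  0.544] 40.086
```

View pics/w4.png

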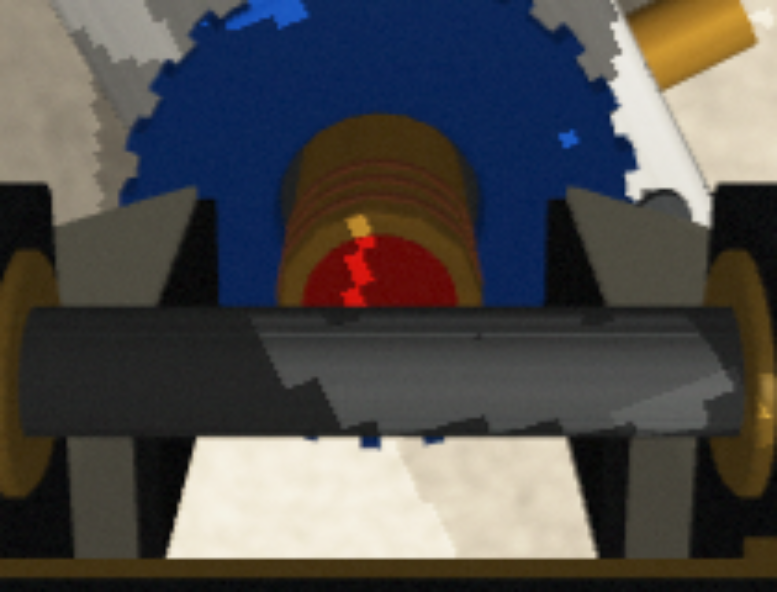

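The nipple is centred at crop x = 380 between the fingers at 381.5. I'll narrow the opening to about 32 mm and feel downward.

```bash

python3 -m jog '{"xyz":[[0,0,-0.1],[0,0,-0.1],[0,0,-0.1]],"angular":[[0,0,0],[0,0,0],[0,0,0]]}' 0.3
python3 -m jog '{"xyz":[[0,0,-0.1]],"angular":[[0,0,0]]}'
python3 -m jog '{"xyz":[[0,0,-0.1]],"angular":[[0,0,0]]}'
```

```text
time: 4.2
tool_pos: [521.4, 131.3, 106.7]
tcp_rot: [3.139, -0.002, 1.172]
contact_force: [0.2, -0.0, 0.4]
grip_width: 32.0
time: 4.3
tool_pos: [521.5, 131.4, 104.6]
tcp_rot: [3.139, -0.002, 1.172]
contact_force: [-0.3, 0.4, 0.2]
grip_width: 32.1
time: 4.4
tool_pos: [521.5, 131.3, 102.5]
tcp_rot: [3.139, -0.002, 1.172]
contact_force: [-0.6, -0.3, -0.2]
grip_width: 32.1
```

```bash

for i in 1 2; do :; done
python3 -m jog '{"xyz":[[0,0,-0.1]],"angular":[[0,0,0]]}'
python3 -m jog '{"xyz":[[0,0,-0.1]],"angular":[[0,0,0]]}'
```

```text
time: 4.5
tool_pos: [521.6, 131.4, 100.3]
tcp_rot: [3.139, -0.002, 1.172]
contact_force: [-1.1, 0.0, 0.1]
grip_width: 32.3
time: 4.6
tool_pos: [521.6, 131.3, 98.2]
tcp_rot: [3.139, -0.002, 1.172]
contact_force: [0.3, -0.6, -0.2]
grip_width: 32.3
```

```bash

python3 -m jog '{"xyz":[[0,0,-0.1]],"angular":[[0,0,0]]}'
```

```text
time: 4.7
tool_pos: [521.6, 131.3, 96.0]
tcp_rot: [3.139, -0.002, 1.172]
contact_force: [0.0, 0.8, -1.2]
grip_width: 32.3
```

```bash

python3 -m jog '{"xyz":[[0,0,-0.1]],"angular":[[0,0,0]]}'
```

```text
time: 4.8
tool_pos: [521.6, 131.4, 93.8]
tcp_rot: [3.139, -0.002, 1.172]
contact_force: [-0.5, -0.9, -0.4]
grip_width: 32.4
```

```bash

python3 -m jog '{"xyz":[[0,0,-0.1]],"angular":[[0,0,0]]}'
```

```text
time: 4.9
tool_pos: [521.6, 131.3, 92.0]
tcp_rot: [3.139, -0.002, 1.172]
contact_force: [-1.4, -1.1, 6.2]
grip_width: 32.4
```

```bash

python3 -m jog '{"xyz":[[0,0,-0.1]],"angular":[[0,0,0]]}'
```

```text
time: 5.0
tool_pos: [521.6, 131.4, 90.4]
tcp_rot: [3.138, -0.002, 1.172]
contact_force: [-2.5, -0.8, 7.3]
grip_width: 32.0
```

Contact with the ring is at z ≈ 92.4. My target is about 9 mm down, z ≈ 83.5 with about 11.7 N.

```bash

python3 -m jog '{"xyz":[[0,0,-0.1],[0,0,-0.1]],"angular":[[0,0,0],[0,0,0]]}'
```

```text
time: 5.2
tool_pos: [521.6, 131.3, 87.7]
tcp_rot: [3.138, -0.002, 1.172]
contact_force: [-3.1, -1.1, 9.1]
grip_width: 32.1
```

```bash

python3 -m jog '{"xyz":[[0,0,-0.1]],"angular":[[0,0,0]]}'
```

```text
time: 5.3
tool_pos: [521.6, 131.3, 86.5]
tcp_rot: [3.137, -0.002, 1.172]
contact_force: [-2.5, -0.5, 9.7]
grip_width: 32.1
```

```bash

python3 -m jog '{"xyz":[[0,0,-0.13]],"angular":[[0,0,0]]}'
```

```text
time: 5.4
tool_pos: [521.7, 131.3, 84.9]
tcp_rot: [3.136, -0.003, 1.172]
contact_force: [-3.9, -0.6, 11.0]
grip_width: 32.3
```

```bash

python3 -m jog '{"xyz":[[0,0,-0.12]],"angular":[[0,0,0]]}'
```

```text
time: 5.5
tool_pos: [521.7, 131.4, 83.6]
tcp_rot: [3.136, -0.003, 1.172]
contact_force: [-4.2, -0.2, 11.9]
grip_width: 32.3
```

```bash

python3 -m jog '{"xyz":[[0,0,-0.05],[0,0,-0.05]],"angular":[[0,0,0],[0,0,0]]}' 1
```

```text
time: 5.7
tool_pos: [522.3, 130.8, 83.9]
tcp_rot: [3.133, -0.003, 1.173]
contact_force: [-2.7, -1.4, 9.6]
grip_width: 23.3
```

```bash

python3 -m jog '{"xyz":[[0,0,-0.05]],"angular":[[0,0,0]]}'
```

```text
time: 5.8
tool_pos: [522.3, 130.8, 84.0]
tcp_rot: [3.132, -0.003, 1.173]
contact_force: [-3.8, -0.2, 10.0]
grip_width: 23.4
```

Gripped at 23.4 mm with the ring about 8.4 mm down. Starting the lift.

```bash

python3 -m jog '{"xyz":[[0,0,0.12]],"angular":[[0,0,0]]}'
```

```text
time: 5.9
tool_pos: [522.3, 130.7, 87.1]
tcp_rot: [3.132, -0.003, 1.173]
contact_force: [-3.0, 0.0, 7.2]
grip_width: 23.5
```

```bash

python3 -m jog '{"xyz":[[0,0,0.12]],"angular":[[0,0,0]]}'
```

```text
time: 6.0
tool_pos: [521.9, 130.7, 89.4]
tcp_rot: [3.133, -0.003, 1.173]
contact_force: [1.4, 0.6, -7.3]
grip_width: 23.5
```

```bash

python3 -c "
from h import *
obs()
w=capture('wrist')[:,:,::-1];s=capture('scene')[:,:,::-1]
cv2.imwrite('pics/c5.png',np.hstack([cv2.resize(w[190:350,180:390],(420,320)),cv2.resize(s[140:230,270:350],(380,428))[:320]]))
obs()"
```

```text
6.0 [521.855 130.749  89.357] [ 3.133e+00 -3.000e-03  1.173e+00] [ 1.373  0.621 -7.321] 23.531
6.1 [522.14  130.688  89.659] [ 3.132e+00 -3.000e-03  1.173e+00] [-0.669 -0.367  4.665] 23.348
```

View pics/c5.png

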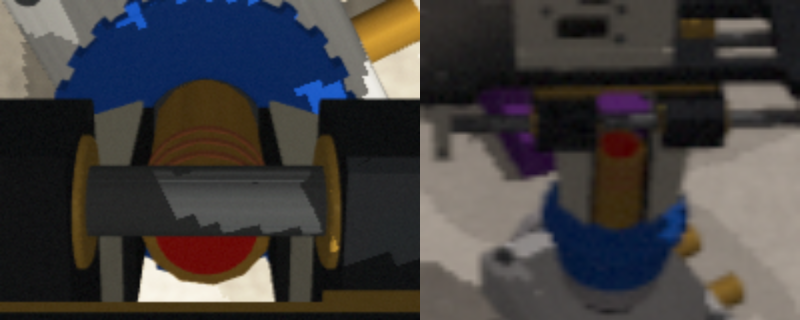

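The force settled back to +4.7 N, so the -7.3 N reading was a transient and the nipple isn't locked. The picture shows the nipple gripped, its red spot visible beneath the gripper cross-bar. Continuing.

```bash

python3 -m jog '{"xyz":[[0,0,0.1]],"angular":[[0,0,0]]}'
```

```text
time: 6.2
tool_pos: [521.8, 130.7, 90.9]
tcp_rot: [3.133, -0.003, 1.173]
contact_force: [1.9, 0.5, -8.7]
grip_width: 23.2
```

```bash

python3 -m jog '{"xyz":[[0,0,0.1]],"angular":[[0,0,0]]}'
```

```text
time: 6.3
tool_pos: [521.8, 130.7, 92.2]
tcp_rot: [3.134, -0.003, 1.173]
contact_force: [2.4, 0.5, -7.5]
grip_width: 23.5
```

```bash

python3 -m jog '{"xyz":[[0,0,0.1]],"angular":[[0,0,0]]}'
```

```text
time: 6.4
tool_pos: [521.8, 130.7, 93.6]
tcp_rot: [3.134, -0.002, 1.173]
contact_force: [3.0, 0.5, -7.4]
grip_width: 23.4
```

```bash

python3 -m jog '{"xyz":[[0,0,0.12],[0,0,0.12]],"angular":[[0,0,0],[0,0,0]]}'
python3 -c "
from h import *
w=capture('wrist')[:,:,::-1];s=capture('scene')[:,:,::-1]
cv2.imwrite('pics/c6.png',np.hstack([cv2.resize(w[190:350,180:390],(420,320)),cv2.resize(s[140:230,270:350],(380,428))[:320]]))
obs()"
```

```text
time: 6.6
tool_pos: [521.8, 130.6, 97.9]
tcp_rot: [3.135, -0.002, 1.173]
contact_force: [1.9, -0.5, -2.5]
grip_width: 23.3
6.7 [522.042 130.643  98.82 ] [ 3.134e+00 -2.000e-03  1.173e+00] [-0.096 -0.628  0.279] 23.111
```

View pics/c6.png

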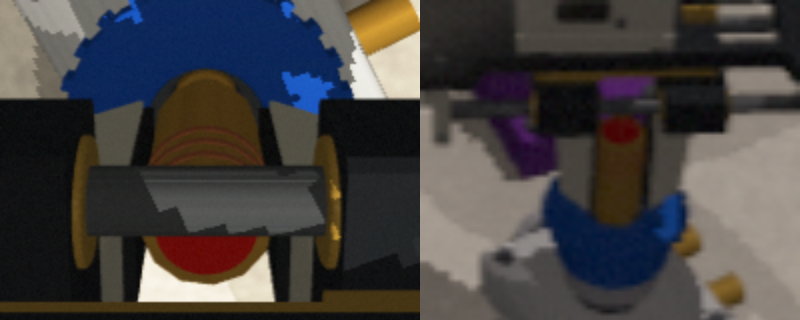

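The nipple rises with the fingers and looks unchanged in the wrist view. The drag is small, so I'll go on up and out.

```bash

python3 -m jog '{"xyz":[[0,0,0.15],[0,0,0.15],[0,0,0.15],[0,0,0.15]],"angular":[[0,0,0],[0,0,0],[0,0,0],[0,0,0]]}'
python3 -m jog '{"xyz":[[0,0,0.3],[0,0,0.3],[0,0,0.4],[0,0,0.5],[0,0,0.5],[0,0,0.5],[0,0,0]],"angular":[[0,0,0],[0,0,0],[0,0,0],[0,0,0],[0,0,0],[0,0,0],[0,0,0]]}'
python3 -c "
from h import *
w=capture('wrist')[:,:,::-1];s=capture('scene')[:,:,::-1]
cv2.imwrite('pics/c7.png',np.hstack([cv2.resize(w[190:350,180:390],(420,320)),cv2.resize(s[120:210,270:350],(380,428))[:320]]))
obs();corr()"
```

```text
time: 7.1
tool_pos: [521.7, 130.7, 112.6]
tcp_rot: [3.134, -0.002, 1.173]
contact_force: [-0.3, 0.1, -1.9]
grip_width: 23.2
time: 7.8
tool_pos: [522.3, 130.8, 169.0]
tcp_rot: [3.131, -0.004, 1.173]
contact_force: [-0.7, -0.3, -3.0]
grip_width: 23.3
7.9 [521.483 130.705 167.433] [ 3.133e+00 -3.000e-03  1.173e+00] [-0.479  0.081 -2.135] 23.589
rot frac [ 0.007  0.081 -0.007]
```

View pics/c7.png

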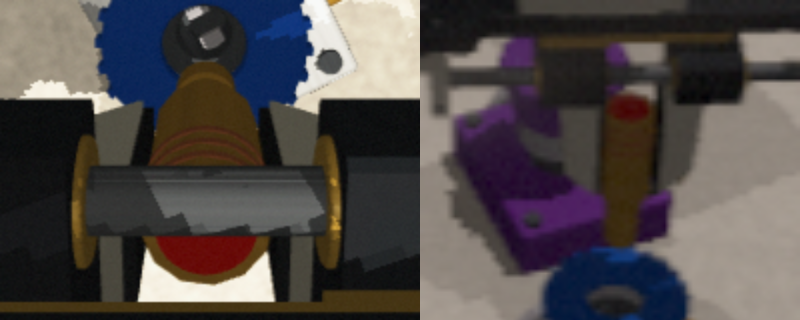

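The nipple is out and the coupling mouth is empty, with the ring sprung up. Target TCP over the dock is about (567.5, -167.0).

```bash

python3 -m jog '{"xyz":[[0.08,-0.5,0],[0.14,-0.89,0],[0.14,-0.89,0],[0.14,-0.89,0],[0.14,-0.89,0],[0.14,-0.89,0],[0.14,-0.89,0],[0.14,-0.89,0]],"angular":[[0,0.08,0],[0,0,0],[0,0,0],[0,0,0],[0,0,0],[0,0,0],[0,0,0],[0,0,0]]}'
python3 -m jog '{"xyz":[[0.14,-0.89,0],[0.14,-0.89,0],[0.14,-0.89,0],[0.14,-0.89,0],[0.14,-0.89,0],[0.14,-0.89,0],[0,-0.6,0],[0,0,0]],"angular":[[0,0,0],[0,0,0],[0,0,0],[0,0,0],[0,0,0],[0,0,0],[0,0,0],[0,0,0]]}'
python3 -c "
from h import *
corr()"
```

```text
time: 8.7
tool_pos: [540.5, -11.6, 162.6]
tcp_rot: [-3.131, 0.006, 1.176]
contact_force: [-0.1, -0.8, -2.2]
grip_width: 23.4
time: 9.5
tool_pos: [554.4, -143.1, 156.7]
tcp_rot: [-3.118, 0.009, 1.171]
contact_force: [-0.3, -0.2, -2.2]
grip_width: 23.6
rot frac [-0.012 -0.238  0.008]
```

```bash

python3 -m jog '{"xyz":[[0.3,-0.6,0],[0.3,-0.55,0],[0,0,0]],"angular":[[0,-0.12,0],[0,-0.12,0],[0,0,0]]}'
python3 -c "
from h import *
corr()"
python3 -m jog '{"xyz":[[0,0,-0.5],[0,0,-0.5],[0,0,-0.5],[0,0,-0.4],[0,0,0]],"angular":[[0,0,0],[0,0,0],[0,0,0],[0,0,0],[0,0,0]]}'
python3 -c "
from h import *
corr();obs()"
```

```text
time: 9.8
tool_pos: [566.9, -167.0, 156.2]
tcp_rot: [3.141, -0.002, 1.172]
contact_force: [0.4, -0.1, -2.1]
grip_width: 23.2
rot frac [-0.021  0.011  0.002]
time: 10.3
tool_pos: [566.1, -165.1, 113.8]
tcp_rot: [-3.139, -0.003, 1.173]
contact_force: [-0.2, 1.3, -1.9]
grip_width: 23.2
rot frac [-0.036 -0.011 -0.013]
10.3 [ 566.069 -165.085  113.849] [-3.139e+00 -3.000e-03  1.173e+00] [-0.167  1.28  -1.915] 23.166
```

```bash

python3 -m jog '{"xyz":[[0.07,-0.1,-0.3],[0,0,-0.3],[0,0,-0.3],[0,0,-0.2],[0,0,0]],"angular":[[-0.03,-0.01,0],[0,0,0],[0,0,0],[0,0,0],[0,0,0]]}'
python3 -c "
from h import *
corr()
w=capture('wrist')[:,:,::-1];s=capture('scene')[:,:,::-1];t=capture('top')[:,:,::-1]
cv2.imwrite('pics/c8.png',np.hstack([cv2.resize(w[130:350,180:390],(380,398)),cv2.resize(s[190:290,150:250],(400,400))[:398]]))
cv2.imwrite('pics/t8.png',cv2.resize(t[200:290,340:430],(450,450)))
obs()"
```

```text
time: 10.8
tool_pos: [567.8, -167.0, 89.9]
tcp_rot: [3.141, -0.0, 1.174]
contact_force: [-0.3, -1.0, -1.1]
grip_width: 23.1
rot frac [-0.003  0.003 -0.018]
10.95 [ 568.256 -167.188   90.816] [ 3.14  -0.     1.174] [-0.18   0.076 -0.824] 23.432
```

View pics/c8.png

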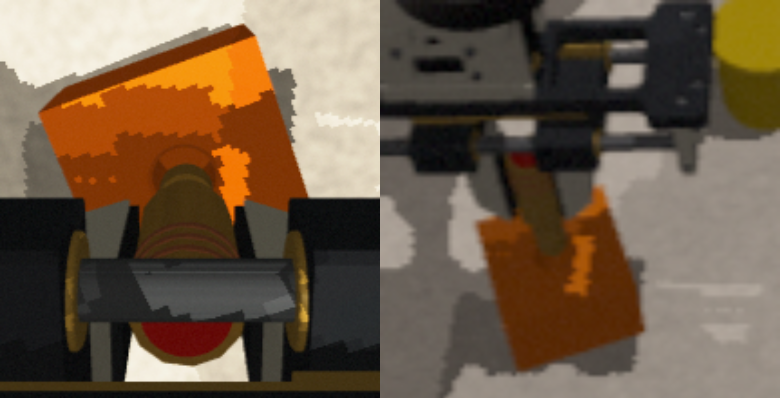

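View pics/t8.png

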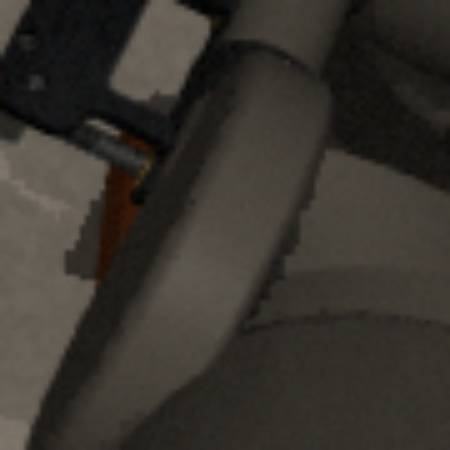

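```bash

python3 -c "
from h import *
w=capture('wrist')[:,:,::-1];cv2.imwrite('pics/w9.png',cv2.resize(w[190:290,230:330],(600,600),interpolation=2))
o=bot.get_obs();obs()
for z,n in((45,'hole'),(52,'nose')):
  q=px('wrist',(o['tool_pos'][0],o['tool_pos'][1],z));print(n,q,(q-[230,190])*6)
"
```

```text
11.0 [ 568.326 -167.23    90.944] [ 3.14  -0.     1.174] [-0.051 -0.324 -2.018] 23.531
hole [280.17677424 231.73872153] [301.06064543 250.43232916]
nose [280.10809824 235.70151933] [300.64858946 274.20911595]
```

View pics/w9.png

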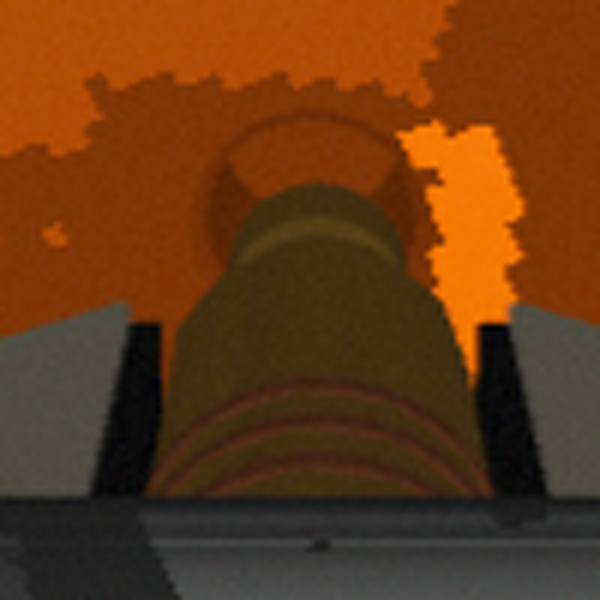

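In the enlarged view the hole centre is at about (312,214) and the nose centre about (320,265). For a nose straight above the hole I'd expect a 24 px offset, so I shift by about (-2.7, +0.3) mm.

```bash

python3 -m jog '{"xyz":[[-0.13,0.01,-0.05],[0,0,0]],"angular":[[0,0,0],[0,0,0]]}'
python3 -c "
from h import *
corr();obs()
w=capture('wrist')[:,:,::-1];cv2.imwrite('pics/w10.png',cv2.resize(w[190:290,230:330],(600,600),interpolation=2))
"
```

```text
time: 11.2
tool_pos: [565.8, -167.1, 90.4]
tcp_rot: [3.139, -0.0, 1.174]
contact_force: [-0.3, -0.2, -1.5]
grip_width: 23.9
rot frac [ 0.007  0.025 -0.018]
11.2 [ 565.759 -167.087   90.396] [ 3.139 -0.     1.174] [-0.278 -0.203 -1.484] 23.905
```

View pics/w10.png

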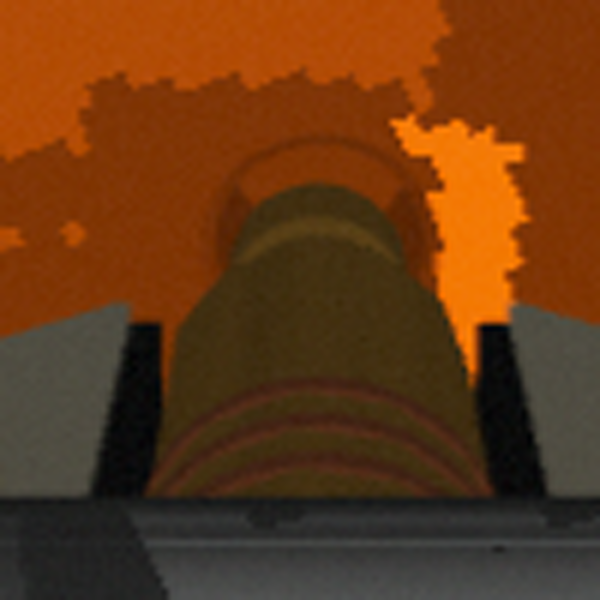

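The hole centre is now about (325,242) against the nose at (320,265). That is aligned within about 0.5 mm, so I'll descend and watch the force.

```bash

python3 -m jog '{"xyz":[[0,0,-0.15],[0,0,-0.15]],"angular":[[0,0,0],[0,0,0]]}'
```

```text
time: 11.45
tool_pos: [566.4, -167.4, 84.9]
tcp_rot: [3.137, -0.0, 1.174]
contact_force: [-1.3, 0.2, -1.6]
grip_width: 23.8
```

```bash

python3 -m jog '{"xyz":[[0,0,-0.15]],"angular":[[0,0,0]]}'
```

```text
time: 11.55
tool_pos: [566.4, -167.4, 81.6]
tcp_rot: [3.137, -0.0, 1.174]
contact_force: [-0.4, -0.7, -1.6]
grip_width: 23.1
```

```bash

python3 -m jog '{"xyz":[[0,0,-0.12]],"angular":[[0,0,0]]}'
```

```text
time: 11.65
tool_pos: [566.3, -167.4, 78.8]
tcp_rot: [3.137, -0.0, 1.174]
contact_force: [-1.0, 0.6, -1.6]
grip_width: 23.2
```

The nose is inside the hole with no contact. Continuing down.

```bash

python3 -m jog '{"xyz":[[0,0,-0.15],[0,0,-0.15]],"angular":[[0,0,0],[0,0,0]]}'
```

```text
time: 11.85
tool_pos: [566.3, -167.3, 72.1]
tcp_rot: [3.137, -0.0, 1.174]
contact_force: [0.5, 0.1, -1.6]
grip_width: 23.6
```

```bash

python3 -m jog '{"xyz":[[0,0,-0.15],[0,0,-0.15]],"angular":[[0,0,0],[0,0,0]]}'
```

```text
time: 12.05
tool_pos: [566.2, -167.3, 65.4]
tcp_rot: [3.138, -0.0, 1.174]
contact_force: [-0.8, 0.4, -1.8]
grip_width: 23.2
```

```bash

python3 -m jog '{"xyz":[[0,0,-0.15]],"angular":[[0,0,0]]}'; python3 -c "
from h import *
corr()"
```

```text
time: 12.15
tool_pos: [566.2, -167.3, 62.1]
tcp_rot: [3.138, -0.0, 1.174]
contact_force: [-0.1, 1.0, -1.1]
grip_width: 23.5
rot frac [ 0.011  0.035 -0.017]
```

```bash

python3 -m jog '{"xyz":[[0,0,-0.1]],"angular":[[0,0.03,0]]}'; python3 -m jog '{"xyz":[[0,0,-0.1]],"angular":[[0,0,0]]}'
```

```text
time: 12.25
tool_pos: [566.0, -167.2, 59.7]
tcp_rot: [3.141, 0.001, 1.174]
contact_force: [0.0, 0.0, -2.3]
grip_width: 23.2
time: 12.35
tool_pos: [566.2, -167.3, 57.5]
tcp_rot: [3.141, 0.001, 1.174]
contact_force: [0.1, -0.8, -2.1]
grip_width: 23.3
```

```bash

python3 -m jog '{"xyz":[[0,0,-0.06]],"angular":[[0,0,0]]}'
```

```text
time: 12.45
tool_pos: [566.1, -167.2, 56.1]
tcp_rot: [3.141, 0.001, 1.174]
contact_force: [-0.2, 0.4, -0.4]
grip_width: 23.7
```

```bash

python3 -m jog '{"xyz":[[0,0,-0.06]],"angular":[[0,0,0]]}'
```

```text
time: 12.55
tool_pos: [566.2, -167.3, 54.8]
tcp_rot: [3.141, 0.001, 1.174]
contact_force: [0.3, 0.1, -1.5]
grip_width: 23.3
```

```bash

python3 -m jog '{"xyz":[[0,0,-0.05]],"angular":[[0,0,0]]}'
```

```text
time: 12.65
tool_pos: [566.2, -167.3, 53.8]
tcp_rot: [3.141, 0.001, 1.174]
contact_force: [-1.9, 1.0, 6.5]
grip_width: 23.2
```

```bash

python3 -m jog '{"xyz":[[0,0,-0.05]],"angular":[[0,0,0]]}'
```

```text
time: 12.75
tool_pos: [566.3, -167.3, 53.8]
tcp_rot: [3.141, 0.001, 1.174]
contact_force: [-4.2, 2.0, 12.2]
grip_width: 23.3
```

It seated on the shoulder at z = 53.8, as predicted. Releasing and backing off upwards.

```bash

python3 -m jog '{"xyz":[[0,0,0],[0,0,0],[0,0,0]],"angular":[[0,0,0],[0,0,0],[0,0,0]]}' 0
python3 -m jog '{"xyz":[[0,0,0.2],[0,0,0.4],[0,0,0.6],[0,0,0.8],[0,0,0.8],[0,0,0.8],[0,0,0.8],[0,0,0.8]],"angular":[[0,0,0],[0,0,0],[0,0,0],[0,0,0],[0,0,0],[0,0,0],[0,0,0],[0,0,0]]}'
python3 -m jog '{"xyz":[[-0.8,0,0.5],[-0.8,0,0.5],[-0.8,0,0.5],[-0.8,0,0.5],[-0.8,0,0],[-0.8,0,0],[-0.8,0,0],[0,0,0],[0,0,0]],"angular":[[0,0,0],[0,0,0],[0,0,0],[0,0,0],[0,0,0],[0,0,0],[0,0,0],[0,0,0],[0,0,0]]}'
python3 -c "
from h import *
obs()
s=capture('scene')[:,:,::-1];t=capture('top')[:,:,::-1]
cv2.imwrite('pics/t11.png',t);cv2.imwrite('pics/s11.png',s)
cv2.imwrite('pics/c11.png',np.hstack([cv2.resize(s[210:290,150:230],(400,400)),cv2.resize(s[155:235,270:350],(400,400))]))
"
```

```text
time: 13.05
tool_pos: [567.1, -167.6, 54.9]
tcp_rot: [3.138, 0.001, 1.174]
contact_force: [-0.4, -0.0, -0.8]
grip_width: 42.5
time: 13.85
tool_pos: [566.5, -167.4, 166.7]
tcp_rot: [3.138, 0.001, 1.174]
contact_force: [0.0, 0.2, -0.5]
grip_width: 46.0
time: 14.75
tool_pos: [453.2, -168.1, 221.9]
tcp_rot: [3.119, 0.002, 1.174]
contact_force: [-0.6, -0.1, 0.8]
grip_width: 46.3
14.75 [ 453.158 -168.143  221.948] [3.119e+00 2.000e-03 1.174e+00] [-0.636 -0.051  0.777] 46.265
```

View pics/c11.png

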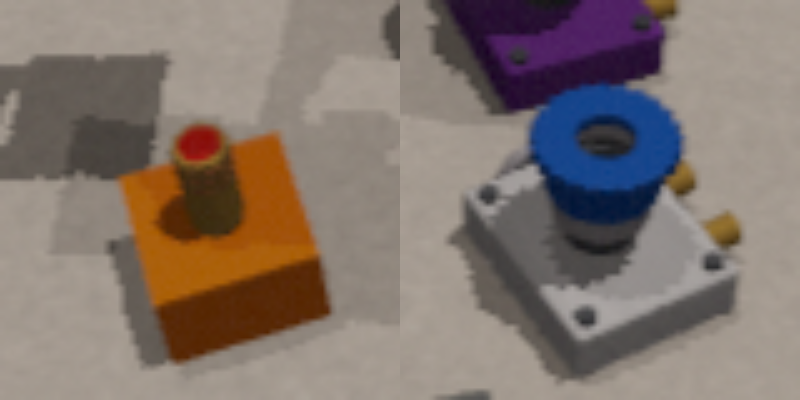

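View pics/t11.png

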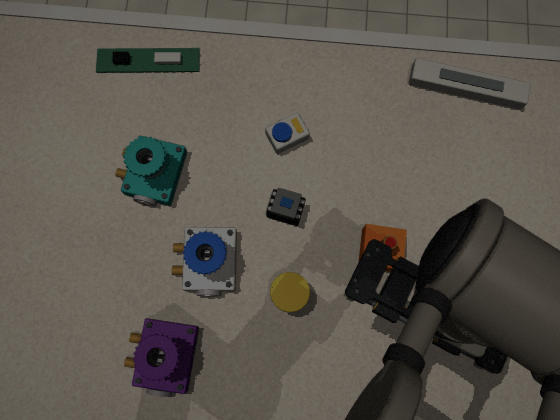

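The scene view shows the nipple upright in the dock with its spot at about (190,238). The empty coupling's ring is forward, and the bystanders haven't moved. One numeric check before handing in.

```bash
python3 - <<'E'
from h import *
def red(im,x0,y0,x1,y1):
    c=im[y0:y1,x0:x1].astype(int);m=(c[...,2]>2.2*c[...,1])&(c[...,2]>2.2*c[...,0])&(c[...,2]>60)&(c[...,1]<40)
    y,x=np.nonzero(m);return x.mean()+x0,y.mean()+y0
S=cv2.imread("pics/s11.png");q=red(S,180,228,202,248);print(q,"at z=93:",atz("scene",q,93),"hole by scene",atz("scene",(193.1,252.7),45))
K,R,t=P("scene");c=-R.T@t;d=R.T@np.linalg.solve(K,[*q,1]);h=np.array([564.5,-167.8]);k=((h-c[:2])@d[:2])/(d[:2]@d[:2]);print("top z est",(c+k*d))
a=cv2.imread("pics/scene0.png").astype(int);b=S.astype(int)
for n,(x0,y0,x1,y1) in dict(tub=(228,185,265,222),cont=(262,230,298,268),therm=(292,284,336,328)).items(): print(n,np.abs(a-b)[y0:y1,x0:x1].mean().round(1))
E
```

```text
(np.float64(189.45945945945945), np.float64(238.43243243243242)) at z=93: [ 563.73261334 -167.38019358   93.        ] hole by scene [ 564.45804913 -167.75012162   45.        ]
top z est [ 564.52938519 -167.44640939   93.97328349]
tub 7.7
cont 7.7
therm 10.0
```

Spot height and position agree within 1 mm with the nipple seated and upright. Handing in.

```bash
python3 -c "
from plant import bot
print(bot.close_job())"
```

```text
the job is handed in; nothing more can be done
None
```

The nipple now stands upright in the orange dock, released. The job was handed in about 15 s into the 48 s allowed, and no verdict was reported.

**What I did**
- **Ring:** I found the ring top by touch at z ≈ 92.4 mm and pressed it about 9 mm down, reading about 12 N. I gripped the nipple with the ring held down.
- **Lift:** I drew the nipple straight up and out. The drag stayed under 9 N, with one brief -7.3 N reading that settled at once.
- **Dock:** Before the descent, the wrist camera showed the nipple about 2.7 mm off the hole, so I corrected that. It seated with a 12 N push at the tool height I expected, then I let go and backed away.

**Last checks**
- **Nipple:** The red spot lies within 1 mm of where a seated, upright nipple's top should be. This comes from the scene camera only, because the arm partly blocked the top view.
- **Coupling:** In the pictures it is empty, with its ring sprung up. I judged that by eye and did not measure it.
- **Bystanders:** The tub, contactor and thermostat look unmoved in the before and after pictures.
- **Disagreement:** The cameras differed by 2–5 mm on absolute positions, which is why I aligned on the wrist view. No check failed.

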